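Assemble the worktop steamer: hook and key the basket, then the lid

TASK

Get the steamer ready to use. Take the basket by its lift bar, hook its tongue under the lip at the back of the steamer base and swing its front down so that its notch sits over the key and it stands flat, fully home; then set the lid flat on the basket with its notch over the key on the basket's rim. Set both down rather than dropping them, and leave the other things on the worktop where they are.

Things in the scene. Friction and masses are not known exactly. Their poses are not given: they have to be found in the camera images.
- steamer_base: compact electric steamer base, white plastic, 226 x 156 mm plus a small filler lip on its +y side, standing fast (it cannot be pushed). Its flat deck, on which the basket stands, is 72 mm above the worktop. Rear (-x): a catch with a lip; front (+x, dial side): a key. Origin: centre of its footprint on the worktop; z up; +x to its front. Home, the basket's frame equals this one, 72 mm higher
- base_lip (a point): on the deck in the rear catch, at x -108, y 0, z 72 mm of the base: basket_tongue lies here when home. The catch is a pocket open to the front, 66 mm wide inside (76 outside); its ceiling, the lip, is 12 mm above the deck, lip edge at x -98, back wall at x -110.5, lip's top 17 mm above the deck. The lip bars the tongue from above: it must slide in from the front
- base_key (a point): foot of the base's front key on the deck, at x 97, y 0, z 72 mm of the base: basket_notch lies here when home. The key is 20 mm wide (y), 10 mm deep (x 91.5 to 101.5), 14 mm tall, its last 4 mm narrowed to 15 x 6 mm. It bars a level slide under the lip, so the basket's front must be held up (6 to 18 degrees) while the tongue goes in
- basket: grey plastic steaming basket, 0.2 to 0.45 kg, open box 180 x 134 mm outside, 55 mm tall, walls 4 mm, the perforated floor's upper side 14 mm above the underside; lift bar across the middle, tongue at the rear (-x), two lugs with a notch between at the front (+x). Origin: centre of its underside; z up. It starts upright on the worktop. Home, it has some 2 mm play
- basket_tongue (a point): underside of the tip of the basket's rear tongue: x -108, y 0, z 0 mm of the basket. The tongue is flat, 6 mm thick, level with the underside, 60 mm wide (50 mm in its last 6 mm), and reaches 18 mm out from the rear wall at x -90
- basket_notch (a point): middle of the basket's front notch, at the underside: x 97, y 0, z 0 mm of the basket. The notch is 23 mm wide, between two lugs 8 mm thick and 24 mm wide that reach from the front wall (x 90) to x 106; open to the front, above and below
- basket_bar (a point): middle of the top of the basket's lift bar: x 0, y 0, z 48 mm of the basket (7 mm below the rim). The bar is 12 mm thick (x), 126 mm long (y, wall to wall) and solid down to the floor 34 mm below; it is what one holds
- rim_key (a point): foot of the key on the middle of the basket's front rim: x 89, y 0, z 55 mm of the basket. This key is 20 mm wide (y), 6 mm deep (x 86 to 92), 12 mm tall, its last 3 mm narrowed to 15 x 4 mm
- rim_rear (a point): middle of the basket's rear rim: x -89, y 0, z 55 mm of the basket
- lid: steamer lid, 0.15 to 0.35 kg: grey rim plate 192 x 142 mm, 5 mm thick, clear raised pane (top at z 22), black grip. Origin: centre of the lower edge of its skirt; z up; +x to its front, the notched edge. The skirt, 165 x 119 mm outside and 5 mm deep, goes inside the basket's walls with 3.5 mm play. Starts upright. Home, its frame equals the basket's, 50 mm higher
- lid_notch (a point): in the lid's front notch at the rim plate's underside: x 89, y 0, z 5 mm of the lid; lies on rim_key when home. The notch is 23 mm wide and 18 mm deep (x 78 to 96), open to the front
- lid_rear (a point): underside of the rim plate at the rear: x -89, y 0, z 5 mm of the lid; lies on rim_rear when home
- lid_handle (a point): middle of the top of the lid's black grip: x 0, y 0, z 54 mm of the lid. The grip is a bar 14 mm thick (x), 64 mm long (y), solid down to the pane 32 mm below
- rice_tray: bystander: plain grey open tray 105 x 150 x 36 mm with neither notch, tongue nor bar; it belongs to the same steamer but is not wanted now. Origin: centre of its underside
- mug: bystander: white ceramic mug, 80 mm across, 90 mm tall, handle at the side. Origin: centre of its underside
- pepper_mill: bystander: turned dark wood pepper mill, 52 mm across, 143 mm tall. Origin: centre of its underside
- spice_jar: bystander: small glass jar with dark metal cap, 44 mm across, 75 mm tall, standing behind the steamer on the left. Origin: centre of its underside
- snack_tube: bystander: tall red cardboard tube, 74 mm across, 234 mm tall. Origin: centre of its underside
- spray_bottle: bystander: clear spray bottle with white head, 72 mm across, 232 mm tall. Origin: centre of its underside
- wooden_spoon: bystander: wooden spoon lying flat, 240 mm long. Origin: centre of its underside
Mind the look-alikes: they are no part of the job. What is shaped like the lid but pink or yellow is not meant.

How it is judged (in metres and radians):
On the way, in this order (a step that is already met when the one before it is completed fails the run):
1. the basket stands home on the base: tongue under the lip, notch over the key, let go (horizontal distance between basket_notch and base_key below 0.006 m and horizontal distance between basket_tongue and base_lip below 0.006 m and z of basket_notch in the frame of steamer_base between 0.0695 and 0.0745 m and z of basket_tongue in the frame of steamer_base between 0.0695 and 0.0745 m and contact force between the fingers and basket below 0.3 N), for 0.2 s.
2. the lid lies home on the basket, notch over the rim key, let go (horizontal distance between lid_notch and rim_key below 0.006 m and horizontal distance between lid_rear and rim_rear below 0.007 m and z of lid_notch in the frame of basket between 0.0525 and 0.0575 m and z of lid_rear in the frame of basket between 0.0525 and 0.0575 m and contact force between the fingers and lid below 0.3 N), for 0.2 s.
At the end, for the whole second after the job is handed in: Basket flat on the deck, tongue under the lip and notch over the key (each within 6 mm sideways, 2.5 mm in height); lid flat on the basket, notch over the rim key (within 6 mm, rear 7 mm, height 2.5 mm); both released and at rest; bystanders left alone (all of step 1 and all of step 2 and linear speed of each of basket, lid below 0.02 m/s); the robot touches nothing.
It fails at once if a bystander is pushed more than 30 mm or knocked over (distance of any of rice_tray, mug, pepper_mill, spice_jar, snack_tube, spray_bottle, wooden_spoon from where it was at the start of the episode above 0.03 m or angle between any of rice_tray, mug, pepper_mill, spice_jar, snack_tube, spray_bottle's own z axis and vertical above 0.4 rad).
It fails at once if the basket or the lid is dropped (falling freely at more than 0.6 m/s, about 2 cm) ((linear speed of basket above 0.6 m/s and contact force between the fingers and basket below 0.05 N and distance of basket from where it was at the start of the episode above 0.03 m) or (linear speed of lid above 0.6 m/s and contact force between the fingers and lid below 0.05 N and distance of lid from where it was at the start of the episode above 0.03 m)).
It also fails if it takes over 58 s, if anything falls off the work surface, if the arm or the gripper's body presses on something with over 40 N, if the wrist force passes 120 N, or if a joint passes its speed limit or range.

ROBOT

A 7-joint arm with a two-finger parallel gripper is mounted at the origin on the work surface. World frame = base frame: x ahead of the robot, y to its left, z up, the work surface at z = 0. Lengths are in m, angles in degrees, forces in N, time in s.
With the tool pointing down it reaches from about 0.425 to 0.875 m from the base axis. Payload 8.4 kg.
Tool frame: the origin (TCP) lies at the very end of the fingers, on their centre line; the grasp point (between the pads) lies 19 mm behind it; z points along the fingers, y is the line along which they close (so a half turn about z gives the same grasp; the last joint's range is limited). The gripper opens to 87 mm and grips with 3 to 60 N. Pads are 19 mm wide; open, the fingers measure 117 mm over their backs; the gripper's body (75 mm by 190 mm) begins 51 mm behind the grasp point.
Start: joints at [-79.252, 19.091, 2.286, 83.961, -0.768, 76.965, -3.352], TCP at [0.184, 0.623, 0.223] pointing down, gripper open.
Joint ranges: [-147.57, 147.57], [-21.85, 119.76], [-74.77, 79.35], [14.55, 137.4], [-85.83, 265.84], [4.83, 119.75], [-152.11, 152.11]. Speed limits (degrees/s): [127.2, 127.2, 159.86, 159.86, 180, 180, 180].

INTERFACE

Orientations are given as [roll, pitch, yaw] about the fixed x, y, z axes, in that order (R = Rz(yaw) Ry(pitch) Rx(roll)).
In Python, from station import robot gives the robot as it stands. Calls block until the motion is done:
- robot.movep(position, orientation): joint-space move of the TCP to a pose.
- robot.move_l(position, v=0.15, attitude=None, contact_N=None): straight line of the TCP; attitude=None keeps the orientation; v is the mean speed in m/s. With contact_N (N) it stops when the force on the tool has changed by that much, and returns True; else False.
- robot.goto_joints(angles): joint-space move.
- robot.open_gripper() and robot.clamp(): open the fingers fully, or close them until they stop; the grip force is fixed at half the most.
- robot.pause(seconds).
- robot.ik(position, orientation): joint angles nearest the present ones, or None.
- robot.state(): the state.
- robot.camera(name): name is "scene" or "top" or "wrist"; returns the picture (400x640x3 uint8, red, green, blue); there is no depth.
- robot.camera_model(name): a dict with "intrinsics" (3x3 intrinsics, pixels), "xyz" and "rotation" of the camera in the world. Camera axes: x right, y up, looking along -z (the intrinsics and any distortion apply to the point x, -y, -z); pixel columns grow to the right and rows downward; lengths in m; the calibration is good to about 2 mm. A picture is of the moment at which its call begins: read the wrist's pose just before it. camera_model takes no time and is no camera call; for the wrist camera it gives the pose at the moment of the call.
A pose or a line that the arm cannot do raises robot.Unreachable and nothing moves.
- robot.sign_off(): hands the job in; it is judged then, once.
Trained networks look in the newest picture that a camera, given by its name, has taken for a name from the list of things; names that differ only in an ending like _2 or _b are one class to them, and where a whole thing is asked for, a point or a joint stands for the part that bears it (a point fixed in the world has none). Each returns a list of dicts, best first, with "confidence" (0 to 1); they miss things now and then, are a little off and sometimes report something else, mostly with a low value. They report only what shows in the picture. A call takes as long as a camera call. They do not tell look-alikes from the thing itself.
- robot.look_for(camera, thing): "location" ([x, y, z] in m, in world coordinates, good to about 4 mm: the middle of the surface that is visible of it).
- robot.place_of(camera, thing): "location" ([x, y, z] in m, in world coordinates, good to about 4 mm: a listed point, or the origin of a listed thing).
The state is a dict: "clock": time; "joints": joint angles; "qvel": joint speeds; "joint_efforts": joint torques, N m; "ee_pos": TCP position; "tcp_rot": TCP orientation; "ft_force": force on the tool from outside, world axes, zero at the start; "wrist_torque": the same for the moment, N m; "opening": finger opening in m; "grasp_force": force on a finger pad.
Only numpy, scipy, OpenCV 4.12 (cv2) and the standard library are available. Lean on these libraries where they do the work, as an engineer would, in place of code of your own. Each camera call takes 0.05 s, during which the arm holds its last target. There are 200 camera calls.

## Working session

There is one attempt and no reset: what is moved stays moved. The work goes in short steps, each a Python script; the robot and the scene stay as the last script left them, time stands still between calls to the robot, and variables do not carry over. Pictures are saved under pics/ and viewed, at most 10 in all, crops included, and the job is handed in when it is done.

```bash
ls; mkdir -p pics; python3 - <<'E'
from station import robot
import cv2
for c in ("scene","top"):
    im=robot.camera(c); cv2.imwrite(f"pics/{c}0.png",im[:,:,::-1])
    m=robot.camera_model(c); print(c,m)
    for t in ("steamer_base","base_lip","base_key","basket","basket_tongue","basket_notch","basket_bar","lid","lid_notch","lid_rear","lid_handle","rice_tray","mug","pepper_mill","spice_jar","snack_tube","spray_bottle","wooden_spoon"):
        print(t,[([round(float(v),3) for v in d["location"]],round(d["confidence"],2)) for d in robot.place_of(c,t)])
s=robot.state();print(s["clock"],s["ee_pos"],s["tcp_rot"],s["opening"])
E
```

```text
pics
scene {'intrinsics': array([[437.37157507,   0.        , 315.63107095],
       [  0.        , 437.37157507, 188.29758845],
       [  0.        ,   0.        ,   1.        ]]), 'xyz': array([1.27251704, 0.72037629, 0.83591011]), 'rotation': array([ 53.52689805,  -0.25227931, 132.83998603])}
steamer_base [([0.508, -0.3, 0.056], 0.69)]
base_lip [([0.438, -0.012, 0.074], 0.79)]
base_key [([0.634, 0.037, 0.071], 0.57), ([0.436, -0.012, 0.073], 0.41)]
basket [([0.489, 0.338, -0.001], 0.93), ([0.543, 0.016, -0.002], 0.26)]
basket_tongue [([0.567, 0.38, 0.053], 0.43)]
basket_notch [([0.578, 0.38, 0.001], 0.98)]
basket_bar [([0.487, 0.338, 0.048], 0.62), ([0.769, 0.167, -0.002], 0.34)]
lid [([0.245, -0.279, -0.002], 0.95), ([0.779, -0.341, 0.002], 0.87), ([0.507, -0.306, 0.001], 0.66)]
lid_notch [([0.265, -0.366, 0.006], 0.79), ([0.872, -0.338, 0.002], 0.71), ([0.597, -0.322, 0.005], 0.7)]
lid_rear [([0.69, -0.332, 0.008], 0.74), ([0.425, -0.287, 0.007], 0.68), ([0.237, -0.194, 0.007], 0.6), ([0.506, -0.306, 0.002], 0.5), ([0.499, -0.542, 0.002], 0.35), ([0.543, 0.016, 0.001], 0.33)]
lid
[... 1651 characters left out ...]
_handle [([0.506, -0.304, 0.059], 0.91), ([0.782, -0.335, 0.054], 0.65), ([0.437, -0.014, 0.073], 0.63), ([0.253, -0.279, 0.051], 0.58), ([0.484, 0.338, -0.0], 0.47)]
rice_tray [([0.5, -0.54, -0.002], 0.62)]
mug [([0.765, 0.169, -0.001], 0.98)]
pepper_mill [([0.76, -0.153, 0.004], 0.47)]
spice_jar [([0.383, 0.167, -0.001], 0.62)]
snack_tube [([0.545, 0.544, 0.001], 0.9), ([0.511, -0.303, 0.06], 0.75), ([0.421, 0.565, -0.005], 0.42)]
spray_bottle [([0.426, 0.564, -0.001], 0.59), ([0.761, -0.151, 0.001], 0.51)]
wooden_spoon [([0.709, 0.349, -0.002], 0.9), ([0.544, 0.013, -0.004], 0.32)]
1.9 [0.18389298 0.62340028 0.22252737] [-1.79995710e+02  7.96548799e-04  1.63566011e+02] 0.08715584240732564
```

View pics/top0.png

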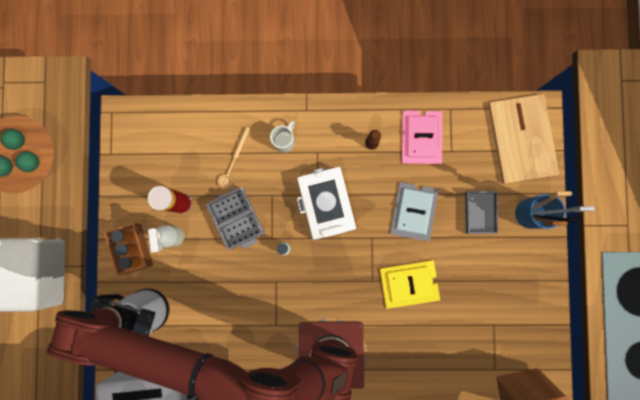

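View pics/scene0.png

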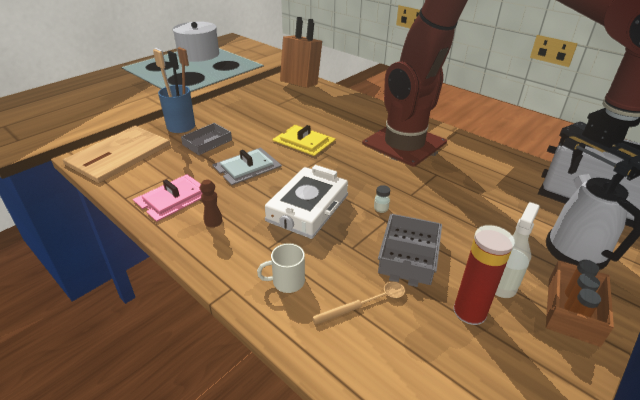

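The top picture has three lid-shaped things: pink at (423,137), grey-blue at (415,210) and yellow at (410,284). The grey one fits "grey rim plate", so that is the lid. The base is at (327,203), the basket at (235,218), and the tray at (481,212) is a bystander. Next I confirm the lid in a crop and look from the wrist.

```bash
cat > h.py <<'E'
from station import robot
import numpy as np, cv2
from scipy.spatial.transform import Rotation as R
def down(yaw,tilt=0,s=1):
    """tool attitude with closing line along object x; object yaw, front raised by tilt"""
    r=R.from_euler('z',yaw,degrees=True)*R.from_euler('y',-tilt,degrees=True)*R.from_euler('z',90*s,degrees=True)*R.from_euler('x',180,degrees=True)
    return list(r.as_euler('xyz',degrees=True))
def ask(c,things,near=None):
    out={}
    for t in things:
        l=[(np.array(d["location"]),d["confidence"]) for d in robot.place_of(c,t)]
        if near and t in near: l=[x for x in l if np.linalg.norm(x[0][:2]-near[t][:2])<.04]
        if l: out[t]=l[0][0]; print(c,t,np.round(l[0][0],4),round(l[0][1],2))
    return out
def snap(c,name):
    m=robot.camera_model(c); im=robot.camera(c); cv2.imwrite(f"pics/{name}.png",im[:,:,::-1]); return m,im
NEAR=dict(base_lip=[.437,-.012],base_key=[.637,.0375],basket_tongue=[.39,.29],basket_notch=[.574,.378],basket_bar=[.485,.338],lid_handle=[.505,-.304],lid_notch=[.598,-.322],lid_rear=[.4245,-.286],steamer_base=[.543,.014],basket=[.487,.336],lid=[.508,-.303])
E
python3 - <<'E'
from h import *
im=cv2.imread("pics/top0.png")[100:320,350:510]; cv2.imwrite("pics/crop.png",cv2.resize(im,None,fx=2.5,fy=2.5,interpolation=2))
p=robot.state()["ee_pos"]
robot.move_l([p[0],p[1],.42],v=.25)
for s in(1,-1): print(s,robot.ik([.485,.338,.40],down(25.6,0,s)),robot.ik([.54,.01,.4],down(13.9,0,s)),robot.ik([.505,-.304,.3],down(-11.7,0,s)))
E
```

```text
1 [-57.40885959  10.52009455  22.20393738  75.18077216  -3.97188536
  95.05158496 -10.29298711] [-50.59217248   3.91818398  48.49456666  83.09762871  -2.94157408
  94.29790508  11.51520315] [-20.28791736  14.94504721  58.00576542  87.88994682 -12.69978798
  84.20474237  26.42885217]
-1 [ 10.66573276  23.02714085 -70.90498532  71.687376    22.02140689
  99.65306308 150.75971644] None [ -27.40379444   19.50171602   70.07048123   88.10453485  -18.35583136
   85.26475688 -148.57377307]
```

View pics/crop.png

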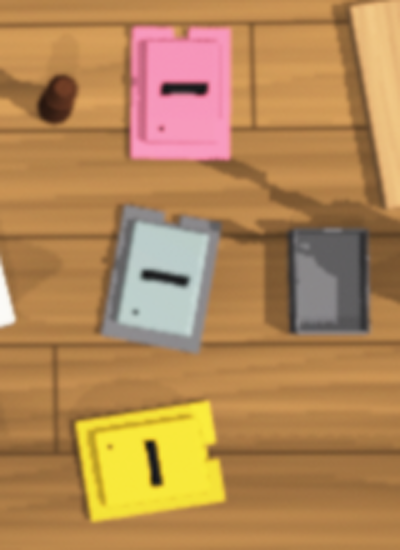

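The crop confirms it: the lid is the grey one with the clear pane at (160,277), with its notch in the upper (+x) edge at (180,217).

```bash
python3 - <<'E'
from h import *
robot.movep([.52,.01,.40],down(13.9))
snap("wrist","w_base"); m=robot.camera_model("wrist"); print(m)
for i in range(2): ask("wrist",["base_lip","base_key","steamer_base"],NEAR); robot.camera("wrist")
robot.movep([.47,.33,.36],down(25.6))
print(robot.camera_model("wrist")["xyz"],robot.camera_model("wrist")["rotation"])
snap("wrist","w_basket")
for i in range(2): ask("wrist",["basket_tongue","basket_notch","basket_bar","basket"],NEAR); robot.camera("wrist")
print(robot.state()["clock"])
a,b=[cv2.imread(f"pics/w_{n}.png") for n in("base","basket")]
cv2.imwrite("pics/w2.png",cv2.resize(np.vstack([a,b]),None,fx=.74,fy=.74,interpolation=cv2.INTER_AREA))
E
```

```text
{'intrinsics': array([[334.16536195,   0.        , 319.01748315],
       [  0.        , 334.16536195, 197.54692293],
       [  0.        ,   0.        ,   1.        ]]), 'xyz': array([0.50091533, 0.09108579, 0.56137658]), 'rotation': array([-17.30856524,   0.03981978,  13.99312044])}
wrist base_lip [ 0.436  -0.0101  0.0712] 0.71
wrist base_key [0.6372 0.0381 0.0672] 0.74
wrist steamer_base [0.5413 0.0149 0.0014] 0.59
wrist base_lip [ 0.4369 -0.0097  0.073 ] 0.85
wrist base_key [0.6379 0.037  0.0672] 0.79
wrist steamer_base [0.5415 0.0144 0.0031] 0.74
[0.4365186  0.40224143 0.52211394] [-17.30102153  -0.04160842  25.38681829]
wrist basket_tongue [0.3907 0.2901 0.0005] 0.84
wrist basket_notch [0.5769 0.3776 0.0023] 0.89
wrist basket_bar [0.4836 0.3386 0.0489] 0.93
wrist basket [4.868e-01 3.334e-01 3.000e-04] 0.79
wrist basket_tongue [ 0.393   0.2897 -0.    ] 0.68
wrist basket_notch [0.575  0.3788 0.0043] 0.87
wrist basket_bar [0.4882 0.3404 0.0494] 0.93
7.5667
```

View pics/w2.png

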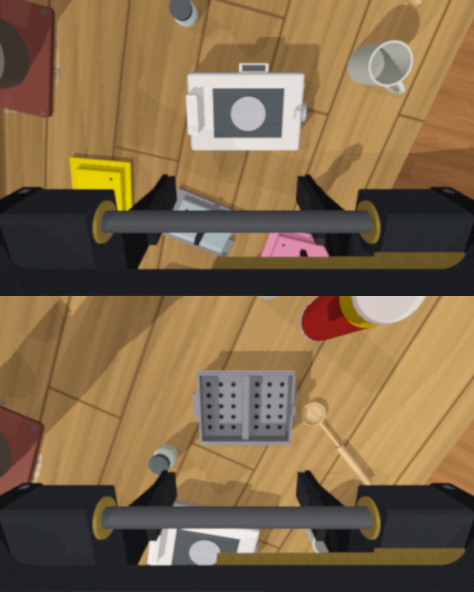

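The wrist view (upper half) shows the base squarely at about (247,110). The lower half shows the basket at (246,408), its bar vertical in the tool's closing plane. The estimates agree to about 2 mm, so I grasp the bar.

```bash
cat >> h.py <<'E'
BASE=np.array([.5421,.0144]);BY=13.8
def pt(o,yaw,v): # object-frame point to world
    return np.r_[o,0]+R.from_euler('z',yaw,degrees=True).apply(v)
E
python3 - <<'E'
from h import *
c=[.4866,.3365]; a=down(25.4)
robot.movep([*c,.13],a)
print(robot.move_l([*c,.022],v=.08,contact_N=4),robot.state()["ee_pos"])
robot.clamp(); s=robot.state(); print(s["opening"],s["grasp_force"],s["ee_pos"])
robot.move_l([*c,.20],v=.12); s=robot.state(); print(s["opening"],s["ee_pos"],s["ft_force"])
q=pt(BASE,BY,[.02,0,.24]); robot.movep(q,down(BY,10))
s=robot.state(); print(s["ee_pos"],s["clock"])
T=R.from_euler('xyz',s["tcp_rot"],degrees=True); B=T*R.from_euler('x',180,degrees=True)*R.from_euler('z',-90,degrees=True)
for c in("top","scene","wrist"):
    snap(c,"held_"+c)
    for t in("basket_tongue","basket_notch","basket_bar","rim_key","rim_rear","basket"):
        for d in robot.place_of(c,t)[:2]: print(c,t,np.round(B.inv().apply(np.array(d["location"])-s["ee_pos"])*1000,1),round(d["confidence"],2))
E
```

```text
False [0.48690892 0.33672893 0.02252092]
0.011929961937277932 29.999805707484484 [0.48666232 0.33650064 0.0220062 ]
0.01171384357018702 [0.48628149 0.33626975 0.19924229] [-1.34784489  0.12769298 -2.53837629]
[0.56152945 0.02145986 0.23989058] 14.05
top basket_notch [ 92.1  -1.8 -19.8] 0.64
top basket_bar [-3.3 -3.3 25.9] 0.78
top rim_key [89.6  1.6 29.9] 0.78
top rim_key [ -87.1 -339.6 -222.8] 0.61
top basket [ -2.7  -1.  -22.4] 0.81
scene basket_tongue [-111.2    3.7  -23.9] 0.84
scene basket_notch [  72.8  505.9 -251.1] 0.75
scene basket_notch [ 99.   -2.7 -22.3] 0.66
scene basket_bar [-1.5 -2.7 26.7] 0.79
scene rim_key [89.8 -3.1 31.9] 0.62
scene rim_rear [-91.8  -1.8  37.4] 0.73
scene rim_rear [-231.  -533.6 -202.4] 0.25
scene basket [  2.7  -2.6 -21.4] 0.82
scene basket [-171.  -303.4 -209.8] 0.71
wrist basket_tongue [-1.09e+02  1.00e-01 -2.32e+01] 0.74
wrist basket_notch [100.8  -0.9 -18.8] 0.85
wrist basket_bar [ 2.1  1.3 28. ] 0.57
wrist rim_key [92.1 -0.8 31.4] 0.66
wrist rim_rear [-91.2  -0.3  31.7] 0.86
wrist basket [ -6.6  -5.  -24.1] 0.8
```

```bash
cat >> h.py <<'E'
OFF=np.array([0,.0012,.022])
def tcp(tip,tilt,yaw=BY): # TCP pose for tongue tip (base frame) and tilt
    r=R.from_euler('y',-tilt,degrees=True)
    return pt(BASE,BY,np.array(tip)+R.from_euler('z',yaw-BY,degrees=True).apply(r.apply(np.array([.108,0,0])+OFF))),down(yaw,tilt)
def say(n):
    s=robot.state(); p=R.from_euler('z',-BY,degrees=True).apply(s["ee_pos"]-np.r_[BASE,0]); print(n,"tcp in base mm",np.round(p*1000,1),"F base",np.round(R.from_euler('z',-BY,degrees=True).apply(s["ft_force"]),1),"M",np.round(s["wrist_torque"],2),"t",round(s["clock"],2))
E
python3 - <<'E'
from h import *
def go(tip,tilt,**k):
    p,a=tcp(tip,tilt); return robot.move_l(p,attitude=a,**k)
go([-.086,0,.11],8,v=.12); say("pre")
print(go([-.086,0,.069],8,v=.02,contact_N=3)); say("deck")
p=robot.state()["ee_pos"]; want=tcp([-.086,0,.072],8)[0]; print("dz",p[2]-want[2])
snap("scene","tip_scene")
dz=p[2]-want[2]
go([-.086,0,.074+dz],8,v=.02)
print(go([-.1085,0,.074+dz],8,v=.03,contact_N=6)); say("in")
snap("scene","in_scene")
a,b=[cv2.imread(f"pics/{n}_scene.png")[130:260,240:400] for n in("tip","in")]
cv2.imwrite("pics/in2.png",cv2.resize(np.hstack([a,b]),None,fx=2.5,fy=2.5,interpolation=2))
E
```

```text
pre tcp in base mm [ 18.3   0.9 147.4] F base [-0.5 -0.1 -2.2] M [-0.16  0.22 -0.03] t 16.02
True
deck tcp in base mm [ 18.2   1.3 107.7] F base [ 2.3 -0.6  2.7] M [-0.1  0.2 -0. ] t 17.79
dz -0.0010872061058186389
False
in tcp in base mm [ -4.5   1.3 109.8] F base [-0.1 -0.8 -2.6] M [-0.13  0.1   0.02] t 19.03
```

View pics/in2.png

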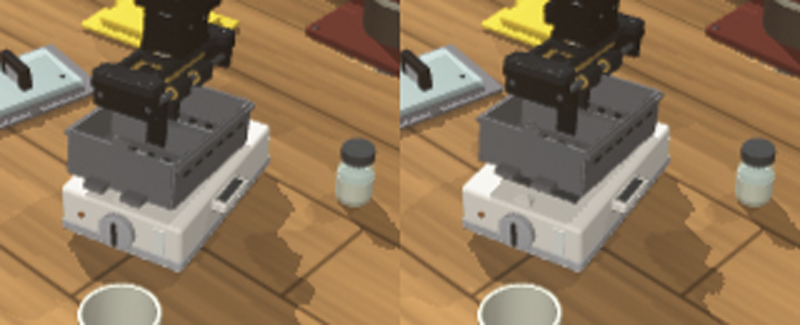

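The tip touched the deck 1 mm below prediction, and the slide met no force. The right-hand crop shows the front raised, with the lugs at (530,185) above the key. Next I feel for the back wall and swing down.

```bash
python3 - <<'E'
from h import *
dz=-.0011
def go(tip,tilt,**k):
    p,a=tcp(tip,tilt); return robot.move_l(p,attitude=a,**k)
hit=go([-.1165,0,.074+dz],8,v=.02,contact_N=4); say(hit)
p=robot.state()["ee_pos"]; d=R.from_euler('z',-BY,degrees=True).apply(p-tcp([-.1105,0,.074+dz],8)[0]); print("offset at wall",np.round(d*1000,1))
x=-.108+(np.clip(d[0],-.004,.004) if hit else 0)
go([x,0,.0735+dz],8,v=.02); say("back")
for t in (6,5,4,3,2,1):
    h=go([x,0,.073+dz],t,v=.02,contact_N=6); say((t,h))
    if h: break
snap("scene","swing")
E
```

```text
True tcp in base mm [ -4.6   1.4 110. ] F base [ 2.9 -0.2 -1.5] M [ 0.08 -0.5   0.02] t 19.3
offset at wall [2.  0.2 0.3]
back tcp in base mm [ -2.6   1.1 108.7] F base [ 0.1 -0.4 -1.6] M [-0.17  0.2   0.03] t 19.61
(6, False) tcp in base mm [ -0.9   1.  104.9] F base [ 1.   1.  -0.7] M [ 0.02  0.26 -0.08] t 19.98
(5, False) tcp in base mm [ -0.3   1.1 103.2] F base [ 0.8  0.8 -1.9] M [-0.07  0.2  -0.07] t 20.23
(4, False) tcp in base mm [  0.3   1.1 101.4] F base [ 0.3  1.4 -1.5] M [-0.03  0.19 -0.03] t 20.48
(3, False) tcp in base mm [ 0.8  1.1 99.5] F base [-0.3 -0.3 -0.9] M [-0.03  0.13 -0.03] t 20.73
(2, False) tcp in base mm [ 1.2  1.1 97.6] F base [-0.1  0.9 -1.1] M [-0.01  0.15 -0.07] t 20.98
(1, False) tcp in base mm [ 1.7  1.2 95.7] F base [-0.4  0.5 -1.7] M [ 0.04  0.07 -0.04] t 21.23
```

```bash
python3 - <<'E'
from h import *
dz=-.0011;x=-.106
p,a=tcp([x,0,.0725+dz],0); print(robot.move_l(p,attitude=a,v=.02,contact_N=8)); say("flat")
p,a=tcp([x,0,.070+dz],0); print(robot.move_l(p,attitude=a,v=.01,contact_N=5)); say("down")
robot.open_gripper(); robot.pause(.3); say("open"); s=robot.state(); print(s["opening"],s["grasp_force"])
robot.move_l(s["ee_pos"]+np.array([0,0,.15]),v=.15)
for c in("top","scene","wrist"):
    snap(c,"b_"+c)
    for t in("basket_tongue","basket_notch","rim_key","rim_rear","basket"):
        l=[R.from_euler('z',-BY,degrees=True).apply(np.array(d["location"])-np.r_[BASE,0])*1000 for d in robot.place_of(c,t)]
        print(c,t,[np.round(v,1) for v in l if np.hypot(*v[:2])<150][:1])
say("up")
a=cv2.imread("pics/b_scene.png")[130:260,240:400];cv2.imwrite("pics/b1.png",cv2.resize(a,None,fx=4,fy=4,interpolation=2))
E
```

```text
True
flat tcp in base mm [ 1.6  0.9 93.9] F base [-2.4  0.4  7.4] M [-0.04  0.49  0.02] t 21.48
True
down tcp in base mm [ 1.6  0.9 93.9] F base [-1.8  0.3  6.6] M [-0.09  0.34  0.01] t 21.69
open tcp in base mm [ 0.9  1.1 93.1] F base [1.2 0.6 0.3] M [-0.06  0.04 -0.03] t 23.37
0.08670108549936474 0.0
top basket_tongue [array([-106.2,    1.1,   71. ])]
top basket_notch []
top rim_key []
top rim_rear [array([-80.9,   1. , 126.1])]
top basket []
scene basket_tongue [array([-106.3,    3.8,   70.9])]
scene basket_notch [array([101.3,   1.2,  73.7])]
scene rim_key [array([ 91.2,   2.2, 126.2])]
scene rim_rear [array([-90.5,   0.9, 130.2])]
scene basket [array([ 2.8,  3. , 70.5])]
wrist basket_tongue [array([-105.1,    2.3,   69.8])]
wrist basket_notch [array([97.2,  1.2, 73.8])]
wrist rim_key [array([ 90.1,   1.7, 126.6])]
wrist rim_rear [array([-87.4,   1.4, 126.7])]
wrist basket [array([-88.8,   3.3, 126.2])]
up tcp in base mm [  0.9   1.1 243.1] F base [-0.1 -0.3 -0.2] M [-0.12  0.04 -0.01] t 25.42
```

View pics/b1.png

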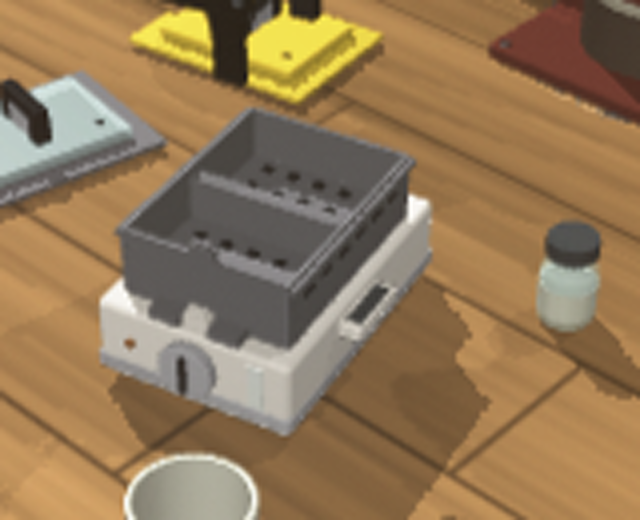

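The crop shows the basket flat on the deck, with its lugs at (165,310) and (230,325) either side of the key. The contact height was 93.9 mm against an expected 94. Now the lid.

```bash
python3 - <<'E'
from h import *
robot.movep([.495,-.30,.30],down(-11.7))
N=dict(NEAR); acc={}
for c in("wrist","wrist","top","scene"):
    robot.camera(c)
    for k,v in ask(c,["lid_handle","lid_notch","lid_rear","lid"],N).items(): acc.setdefault(k,[]).append(v)
m={k:np.mean(v,0) for k,v in acc.items()}; print({k:np.round(v,4) for k,v in m.items()})
d=m["lid_notch"]-m["lid_rear"]; print("yaw",np.degrees(np.arctan2(d[1],d[0])),"len",np.hypot(*d[:2]),robot.state()["clock"])
E
```

```text
wrist lid_handle [ 0.5124 -0.3012  0.0564] 0.69
wrist lid_notch [ 0.5999 -0.3205  0.0047] 0.74
wrist lid_rear [ 0.4213 -0.2846  0.0081] 0.96
wrist lid [ 5.06e-01 -3.01e-01 -5.00e-04] 0.74
wrist lid_handle [ 0.5116 -0.3042  0.0551] 0.84
wrist lid_notch [ 0.5974 -0.3226  0.0038] 0.66
wrist lid_rear [ 0.4192 -0.283   0.0079] 0.62
wrist lid [ 5.089e-01 -3.009e-01  4.000e-04] 0.8
top lid_handle [ 0.5054 -0.3049  0.0575] 0.63
top lid_notch [ 0.5977 -0.3221  0.0037] 0.59
top lid_rear [ 0.42   -0.2846  0.0035] 0.95
top lid [ 5.085e-01 -3.026e-01 -3.000e-04] 0.74
scene lid_handle [ 0.5066 -0.3017  0.0554] 0.56
scene lid_notch [ 0.5963 -0.3192  0.0023] 0.93
scene lid_rear [ 0.4255 -0.2856  0.0074] 0.72
scene lid [ 0.5059 -0.3085 -0.0015] 0.96
{'lid_handle': array([ 0.509 , -0.303 ,  0.0561]), 'lid_notch': array([ 0.5978, -0.3211,  0.0036]), 'lid_rear': array([ 0.4215, -0.2845,  0.0067]), 'lid': array([ 5.073e-01, -3.032e-01, -5.000e-04])}
yaw -11.742009740306356 len 0.18009366486636896 27.65
```

```bash
python3 - <<'E'
from h import *
c=[.5087,-.303]; a=down(-11.7)
robot.movep([*c,.11],a)
print(robot.move_l([*c,.028],v=.08,contact_N=4),robot.state()["ee_pos"])
robot.clamp(); s=robot.state(); print(s["opening"],s["grasp_force"],s["ee_pos"])
robot.move_l([*c,.22],v=.12)
robot.movep(pt(BASE,BY,[.0015,.0008,.215]),down(BY))
s=robot.state(); print(s["opening"],s["ee_pos"],s["clock"]); say("hover")
B=R.from_euler('z',-BY,degrees=True); P=[]
for c in("top","scene","wrist","scene","wrist"):
    snap(c,"lid_"+c)
    for t in("lid_notch","lid_rear","lid_handle","lid","rim_key"):
        for d in robot.place_of(c,t):
            v=B.apply(np.array(d["location"])-s["ee_pos"])*1000
            if np.hypot(*v[:2])<120: print(c,t,np.round(v,1),round(d["confidence"],2)); break
a=cv2.imread("pics/lid_scene.png")[90:260,220:420];b=cv2.imread("pics/lid_wrist.png")
cv2.imwrite("pics/l1.png",np.vstack([cv2.resize(a,(400,340),interpolation=2),cv2.resize(b,(400,250))]))
E
```

```text
False [ 0.50901973 -0.3032441   0.02850226]
0.013887190042090894 29.979161024093628 [ 0.50878902 -0.30300119  0.02800858]
0.013736782589499529 [0.54341721 0.01398242 0.21514076] 33.7417
hover tcp in base mm [  1.2  -0.7 215.1] F base [-0.1 -0.1 -2.7] M [-0.08 -0.01  0.03] t 33.74
top lid_rear [-87.7   0.1 -26. ] 0.94
scene lid_notch [ 88.8   2.1 -22. ] 0.73
scene lid_handle [-1.5  2.4 25.8] 0.9
scene lid [ -3.3  -2.4 -26.2] 0.64
scene rim_key [ 87.4   2.5 -89.1] 0.71
wrist lid_notch [ 91.    1.3 -23.3] 0.95
wrist lid_rear [-89.4   2.6 -19. ] 0.61
wrist lid_handle [ 1.9 -0.9 27.1] 0.7
wrist lid [  1.6   3.1 -30. ] 0.86
scene lid_notch [ 90.6   3.4 -24.8] 0.56
scene lid_rear [-85.8   1.6 -21.7] 0.6
scene lid_handle [-2.1  4.5 26. ] 0.78
scene lid [ -3.3  -0.3 -28.4] 0.57
scene rim_key [ 90.5   1.7 -86.6] 0.9
wrist lid_notch [ 89.6   1.1 -23.3] 0.74
wrist lid_rear [-88.8   3.2 -20.5] 0.98
wrist lid_handle [ 4.   2.4 26. ] 0.98
wrist lid [  0.   -1.4 -28.7] 0.77
```

View pics/l1.png

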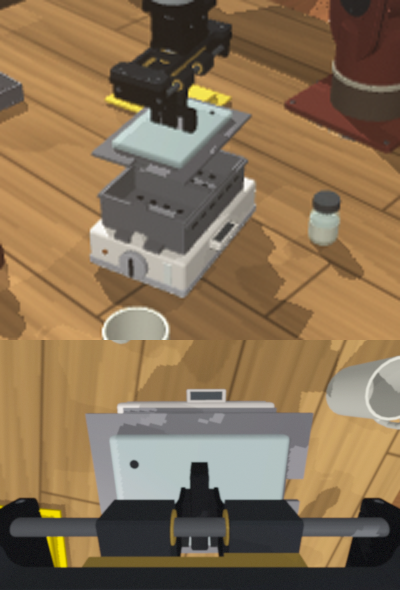

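The lid is held level over the basket with its notch towards the key. I line up the residual and lower it with contact sensing.

```bash
python3 - <<'E'
from h import *
robot.move_l(pt(BASE,BY,[.0015,.0003,.172]),v=.08,attitude=down(BY)); robot.pause(.3); say("above")
print(robot.move_l(pt(BASE,BY,[.0015,.0003,.1475]),v=.02,contact_N=4)); say("down")
snap("scene","low")
E
```

```text
above tcp in base mm [  1.7   0.3 172.3] F base [-0.2  0.2 -2.1] M [-0.05  0.03 -0.02] t 36.23
True
down tcp in base mm [  1.4   0.3 149.9] F base [-0.5  0.5  5.5] M [-0.05  0.25 -0.01] t 37.24
```

Contact came at 149.9 mm, where 150 was expected for a seated lid. Release and check.

```bash
python3 - <<'E'
from h import *
robot.open_gripper(); robot.pause(.3); say("open")
robot.move_l(robot.state()["ee_pos"]+np.array([0,0,.15]),v=.15); say("up")
B=R.from_euler('z',-BY,degrees=True)
for c in("scene","wrist","top"):
    snap(c,"end_"+c)
    for t in("lid_notch","lid_rear","rim_key","basket_notch","basket_tongue"):
        for d in robot.place_of(c,t):
            v=B.apply(np.array(d["location"])-np.r_[BASE,0])*1000
            if np.hypot(*v[:2])<130: print(c,t,np.round(v,1)); break
a=cv2.imread("pics/end_scene.png")[120:260,220:400];cv2.imwrite("pics/e1.png",cv2.resize(a,None,fx=4,fy=4,interpolation=2))
E
```

```text
open tcp in base mm [  0.6   0.6 149.2] F base [-0.2  0.4 -0.4] M [-0.08 -0.03 -0.07] t 38.94
up tcp in base mm [2.000e-01 7.000e-01 2.984e+02] F base [ 0.5 -0.4 -0.1] M [-0.05  0.04  0.02] t 40.09
scene lid_notch [ 88.2  -0.3 126.8]
scene lid_rear [-86.4   1.2 127.8]
scene rim_key [ 92.   -0.7 126.2]
scene basket_notch [97.7  2.7 70.9]
scene basket_tongue [-86.5   0.2 128.3]
wrist lid_notch [ 93.5  -0.  124.3]
wrist lid_rear [-88.3   1.3 129.9]
wrist rim_key [ 93.8  -1.2 129.6]
top lid_rear [-87.6   1.  126.4]
```

View pics/e1.png

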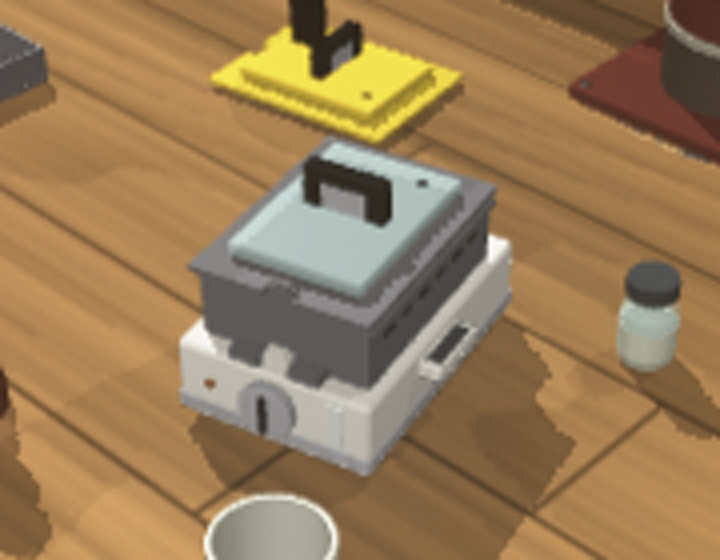

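The crop shows the lid flat on the basket with the key in its notch at (280,292), and the basket flat on the base with its lugs at (245,345) and (307,372). I hand the job in.

```bash
python3 -c "
from station import robot
print(robot.sign_off())"
```

```text
the job is handed in; nothing more can be done
None
```

The basket is hooked under the lip and flat on the base, and the lid is seated on it with its notch over the rim key; both were set down and released, no bystander was touched as far as I saw, and the job is handed in (about 40 s on the clock, no verdict returned).

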